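# Lay out the fruit-fly culture station

## Robot

A 7-joint arm with a two-finger parallel gripper is mounted at the origin on the work surface. World frame = base frame: x ahead of the robot, y to its left, z up, the work surface at z = 0. Lengths are in m, angles in rad, forces in N, time in s.
With the tool pointing down it reaches from about 0.4 to 0.85 m from the base axis. Payload 10.4 kg.
Tool frame: the origin (TCP) lies at the very end of the fingers, on their centre line; the grasp point (between the pads) lies r.tcp_to_grasp behind it (r.tcp_to_grasp is the distance from the TCP to the grasp point, in m); z points along the fingers, y is the line along which they close (so a half turn about z gives the same grasp; the last joint's range is limited). The gripper opens to 87 mm and grips with 3 to 60 N. Pads are 19 mm wide; open, the fingers measure 117 mm over their backs; the gripper's body (75 mm by 190 mm) begins 51 mm behind the grasp point.
Start: joints at [-1.226, 0.332, -0.065, 1.46, 0.022, 1.35, -0.088], TCP at [0.225, 0.583, 0.223] pointing down, gripper open.
Joint ranges: [-2.6, 2.6], [-0.5, 2.12], [-1.47, 1.34], [0.16, 2.42], [-1.27, 4.41], [0.06, 2.06], [-2.6, 2.6]. Speed limits (rad/s): [2.22, 2.22, 2.79, 2.79, 3.14, 3.14, 3.14].

## Interface

Orientations are given as a unit quaternion [x, y, z, w].
In Python, from bench import monitor, cams, ticket, r gives the robot as it stands.
- The arm moves only by the shell command python3 -m crank 'ROWS' [OPENING] [FORCE]. ROWS is a JSON object whose one key "steps" holds a list of rows, each a list of 2 entries, a list of its own where there are three numbers: the shift along the world's x, y, z in units of 25 mm (1.0 is 25 mm), then the turn, a rotation vector about the world's x, y, z in units of 5 degrees (1.0 is 5 degrees). In form: {"steps": [[[x, y, z], [ax, ay, az]], ...]}. A call has 1 to 10 rows; each row shifts and turns the commanded pose from where the row before left it; what a row does not reach is not made up. A row lasts 1/12 s, in which the tool goes at most 41.7 mm and 7.16 degrees, less where a joint would pass 70% of its speed; a pose out of reach is approached as far as the arm can. A call is refused whole if a number of a shift passes 1 or a number of a turn 1, either way. A call with a gripper value outside its range is refused whole. OPENING is the finger opening in mm, from 0 to 87, set as the call begins (- or left out, the last holds). The fingers move at their own pace and stop on an object; FORCE is the grip in N (left out, the last holds). Time passes only in rows, so rows that do not move let the fingers close. It gives the time, the measured TCP pose, the force, the opening and the grip force at its end, in the units of the state.
- monitor.read_state(): the state, without advancing time (a new reading comes with each control period).
- cams.camera(name): name is "scene" or "top"; returns a dict with "pixels" (480x640x3 uint8, blue, green, red), "z_map" (480x640 float32, m along the optical axis (not along the pixel's ray), 0 where there is no reading), "vfov" (degrees; the focal length in pixels is half the picture's height over the tangent of half this angle, whatever the lens; pixels are square), "cx", "cy" (the principal point, pixels), "T" (4x4, takes a point from camera to world coordinates). Camera axes: x right, y up, looking along -z (the intrinsics and any distortion apply to the point x, -y, -z); pixel columns grow to the right and rows downward; lengths in m; the calibration is good to about 2 mm. A picture is of the moment at which its call begins.
- ticket.close_job(): hands the job in; it is judged then, once.
The state is a dict: "time": time; "joint_positions": joint angles; "joint_vel": joint speeds; "joint_torque": joint torques, N m; "ee_pos": TCP position; "eef_rot": TCP orientation; "ft_force": force on the tool from outside, world axes, zero at the start; "torque": the same for the moment, N m; "width": finger opening in m; "grip_force": force on a finger pad.
Only numpy, scipy, OpenCV 4.12 (cv2) and the standard library are available. Lean on these libraries where they do the work, as an engineer would, in place of code of your own. Each camera call takes 0.05 s, during which the arm holds its last target. There are 200 camera calls.

## Task

Lay out the fly station on the grey mat: stand the fly jar in the middle of the blue coaster with the green lid set properly on top, stand the steel dish in the middle of the white tile with the yellow cup inside it, and stand the amber bottle between them, in the middle of the mat. Everything ends upright, and the green bottle and the black eyepiece cap stay where they are.

Things in the scene. Friction and masses are not known exactly. Their poses are not given: they have to be found in the camera images.
- bench_mat: Fixed flat grey mat, 120 (x) by 330 (y) by 3 mm thick, on the bench. Origin: centre of its underside; its y axis runs along its long side, z up. The coaster and the tile lie on it, centred 105 mm either side of its centre along y; which is on which side varies. Its middle is free for the amber bottle.
- blue_coaster: Fixed blue round coaster, 92 mm diameter, 4 mm thick, lying on the mat. Origin: centre of its underside (3 mm above the bench), z up.
- white_tile: Fixed white square tile, 92 by 92 by 4 mm, lying on the mat. Origin: centre of its underside (3 mm above the bench), z up.
- fly_jar: Loose open clear glass jar with a piece of orange fruit fixed inside on its floor. Straight round wall, 64 mm outside diameter, 75 mm high, wall 4 mm (mouth 56 mm wide), about 180 g. Origin: centre of its underside, z up to the mouth. Starts upright on the bench.
- green_lid: Loose jar lid, 35 mm high, about 40 g: green disc (62 mm diameter, 7 thick), white plug under it (46 mm diameter, 8 deep, 5 mm loose in the jar mouth), green round knob on top (22 mm diameter, 20 high). Origin: centre of the plug underside, z up. Starts standing on its plug; seated on the jar its origin is 67 mm above that of the jar.
- steel_dish: Loose open round steel dish, straight wall, 66 mm outside diameter, 30 mm high, wall 3 mm (inside 60 mm), floor 4 mm thick, about 120 g. Origin: centre of its underside, z up.
- yellow_cup: Loose open round yellow plastic cup, straight wall, 44 mm outside diameter, 50 mm high, wall 3 mm, about 40 g; it fits inside the steel dish with 8 mm to spare all round and stands 24 mm proud of its rim. Origin: centre of its underside, z up.
- amber_bottle: Loose closed amber-brown glass bottle with a white cap, 42 mm diameter, straight to about 56 mm above its foot, 100 mm high in all, about 140 g. Origin: centre of its underside, z up.
- green_bottle: Bystander, loose, not to be moved: green glass bottle with a black cap, otherwise of the same shape and size as the amber one. Origin: centre of its underside.
- eye_cap: Bystander, loose, not to be moved: black plastic ring (eyepiece cap), 52 mm outside and 38 mm inside diameter, 20 mm high. Origin: centre of its underside.
Mind the look-alikes: they are no part of the job. Several things have the shape of the steel_dish; the one meant has the colours described above.

How it is judged:
By the outcome, as a careful person would: the job done as asked, in the order asked, and still so for the second after the job is handed in, with the robot touching nothing.
It also fails if it takes over 133 s, if anything falls off the work surface, if the arm or the gripper's body presses on something with over 40 N, if the wrist force passes 120 N, or if a joint passes its speed limit or range.

## Working session

There is one attempt and no reset: what is moved stays moved. The work goes in short steps, Python scripts to look and compute and a shell command to move; the robot and the scene stay as the last step left them, time stands still between calls to the robot, and variables do not carry over. Pictures are saved under pics/ and viewed, at most 14 in all, crops included, and the job is handed in when it is done.

```bash
mkdir -p pics; ls; python3 - <<'E'
from bench import monitor,cams,ticket,r
import cv2,numpy as np
print(monitor.read_state()); print(r.tcp_to_grasp)
for n in("top","scene"):
    c=cams.camera(n); cv2.imwrite(f"pics/{n}0.png",c["pixels"]); print(n,[(k,v) for k,v in c.items() if k not in("pixels","z_map")])
    np.savez(f"{n}0.npz",**{k:v for k,v in c.items() if not isinstance(v,str)})
E
```

```text
pics
{'time': 0.0, 'joint_positions': array([-1.22561421,  0.33287855, -0.06469888,  1.46090416,  0.02161996,
        1.34992258, -0.08847498]), 'joint_vel': array([-0.00232121,  0.00109454,  0.00334418,  0.00075303,  0.00018848,
        0.00084078,  0.00013934]), 'joint_torque': array([ 5.04679465e-04, -6.23258901e+01,  2.47302029e-02, -3.89878643e+01,
       -6.14213501e-02,  4.01805213e-02,  1.68458505e-04]), 'ee_pos': array([0.22459282, 0.58284608, 0.22176753]), 'eef_rot': array([ 1.82832490e-01,  9.83143824e-01, -7.02810258e-04, -8.74521557e-05]), 'ft_force': array([-0.68356968, -0.10094891, -0.43967326]), 'torque': array([0.00392073, 0.04540721, 0.00513161]), 'grip_force': 0.0, 'width': 0.0868750671934554}
0.0187
top [('vfov', 50.7425140919284), ('cx', 317.38655219666435), ('cy', 231.29905428269166), ('T', array([[-0.02163654,  0.98265973, -0.18415132,  0.2804106 ],
       [-0.99970866, -0.02323624, -0.00653307,  0.00752968],
       [-0.01069877,  0.18395631,  0.98287619,  1.15645007],
       [ 0.        ,  0.        ,  0.        ,  1.        ]]))]
scene [('vfov', 56.59902428534994), ('cx', 316.8391141479019), ('cy', 241.00195710729116), ('T', array([[-0.82789345, -0.44828197,  0.33709897,  0.80334331],
       [ 0.56070549, -0.6462515 ,  0.5176566 ,  0.4502604 ],
       [-0.01420541,  0.61757775,  0.78638154,  0.73941024],
       [ 0.        ,  0.        ,  0.        ,  1.        ]]))]
```

View pics/top0.png

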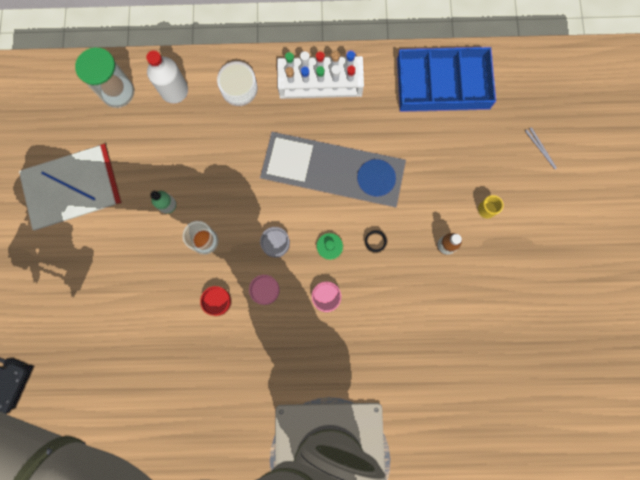

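View pics/scene0.png

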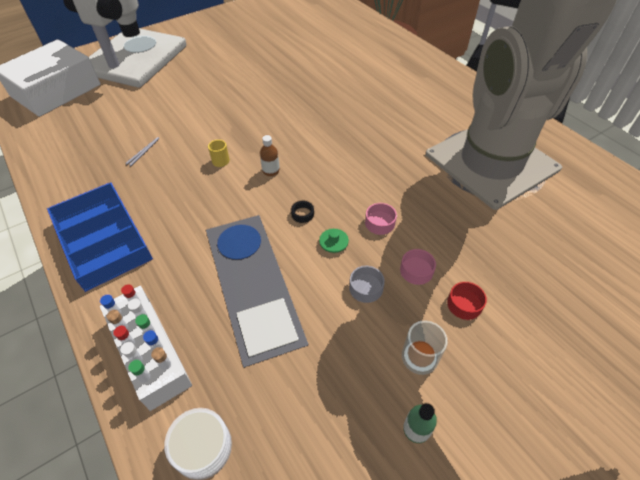

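Top view: tile (290,160), coaster (376,177), jar (201,238), steel dish (275,241), lid (330,245), eye cap (375,240), amber bottle (451,242), cup (492,206), green bottle (163,201). The scene view agrees. Pink and red dishes are look-alikes.

```bash
cat > h.py <<'E'
import numpy as np,cv2
def load(n):
    return dict(np.load(n))
def f(c): return 240/np.tan(np.radians(float(c["vfov"]))/2)
def rays(c,u,v):
    d=np.stack([(u-c["cx"])/f(c),-(v-c["cy"])/f(c),-np.ones_like(u,float)],-1)
    return d@c["T"][:3,:3].T, c["T"][:3,3]
def plane(c,u,v,z):
    d,o=rays(c,np.asarray(u,float),np.asarray(v,float)); s=(z-o[2])/d[...,2]
    return o+d*s[...,None]
def cloud(c):
    v,u=np.mgrid[:480,:640].astype(float); d,o=rays(c,u,v)
    return o+d*c["z_map"][...,None]
def proj(c,p):
    q=(np.asarray(p)-c["T"][:3,3])@c["T"][:3,:3]
    return c["cx"]-f(c)*q[...,0]/q[...,2], c["cy"]+f(c)*q[...,1]/q[...,2]
E
python3 - <<'E'
from h import *
cen={'tile':(290,160),'coaster':(376,177),'jar':(201,238),'dish':(275,241),'lid':(330,245),'cap':(375,240),'amber':(451,242),'cup':(492,206),'green':(163,201)}
t=load('top0.npz');s=load('scene0.npz');P={'top':cloud(t),'scene':cloud(s)}
for n,c in(('top',t),('scene',s)):
    z=P[n][...,2]; ok=c['z_map']>0; w=z[ok&(abs(z)<.02)]; print(n,ok.mean(),np.median(w),w.std())
hs={'dish':.03,'jar':.075,'lid':.015,'cap':.02,'cup':.05,'amber':.1,'green':.1,'tile':.007,'coaster':.007}
for k,(u,v) in cen.items():
    g=plane(t,u,v,hs[k]/2)[:2]
    print(k,g.round(3))
    for n,c in(('top',t),('scene',s)):
        p=P[n]; m=(c['z_map']>0)&(np.hypot(*(p[...,:2]-g).transpose(2,0,1))<.05)&(p[...,2]>.006)
        q=p[m]; b=c['pixels'][m]
        if len(q)<5: print(' ',n,len(q));continue
        zt=np.percentile(q[:,2],98); tp=q[q[:,2]>zt-.008]
        mec=cv2.minEnclosingCircle(tp[:,:2].astype(np.float32))
        print(' ',n,len(q),'ztop',zt.round(4),'top mean',tp.mean(0).round(4),'mec',np.round(mec[0],4),round(mec[1],4),'bgr',np.median(b,0))
# tile, coaster, mat by colour, plane z
for n,c in(('top',t),('scene',s)):
    hsv=cv2.cvtColor(c['pixels'],cv2.COLOR_BGR2HSV); p=plane(c,*np.meshgrid(np.arange(640),np.arange(480)),.007)
    g=plane(t,330,168,.005)[:2]; near=np.hypot(*(p[...,:2]-g).transpose(2,0,1))<.2
    for k,m in(('tile',(hsv[...,1]<40)&(hsv[...,2]>170)),('coaster',(hsv[...,0]>100)&(hsv[...,0]<125)&(hsv[...,1]>150)),('mat',(hsv[...,1]<60)&(hsv[...,2]<150))):
        m=(m&near).astype(np.uint8); N,l,st,ce=cv2.connectedComponentsWithStats(m); i=1+st[1:,4].argmax()
        ys,xs=np.where(l==i); zz=.003 if k=='mat' else .007
        q=plane(c,xs,ys,zz)[:,:2].astype(np.float32); print(n,k,cv2.minAreaRect(q),cv2.minEnclosingCircle(q),q.mean(0))
E
```

```text
top 0.996015625 -8.628654429632121e-05 0.0033669059121358906
scene 0.9959830729166667 -0.0001486974003797048 0.0030348362162286933
tile [0.671 0.077]
  top 694 ztop 0.0115 top mean [0.6713 0.077  0.008 ] mec [0.6708 0.0768] 0.05 bgr [214. 220. 221.]
  scene 1411 ztop 0.0094 top mean [0.6732 0.0787 0.0073] mec [0.6709 0.0768] 0.0498 bgr [214. 219. 220.]
coaster [ 0.624 -0.126]
  top 705 ztop 0.0116 top mean [ 0.6201 -0.1272  0.0079] mec [ 0.6229 -0.1265] 0.0495 bgr [142.  87.  53.]
  scene 824 ztop 0.0094 top mean [ 0.6249 -0.1241  0.0073] mec [ 0.6261 -0.1259] 0.0474 bgr [139.  86.  55.]
jar [0.481 0.277]
  top 845 ztop 0.0772 top mean [0.4805 0.2772 0.074 ] mec [0.4808 0.2772] 0.0326 bgr [122. 135. 145.]
  scene 1793 ztop 0.0755 top mean [0.4852 0.28   0.0732] mec [0.4851 0.2789] 0.0325 bgr [110. 123. 135.]
dish [0.474 0.113]
  top 270 ztop 0.0333 top mean [0.4721 0.114  0.0292] mec [0.4714 0.1127] 0.0332 bgr [132.  132.5 136. ]
  scene 588 ztop 0.0313 top mean [0.4751 0.1148 0.028 ] mec [0.475 0.114] 0.0339 bgr [94. 89. 91.]
lid [ 0.463 -0.013]
  top 564 ztop 0.0364 top mean [ 0.45
[... 1653 characters left out ...]
33, -0.02415744960308075), 0.1731434166431427) [ 0.64352894 -0.03458184]
scene tile ((0.6743451356887817, 0.077599436044693), (0.09239884465932846, 0.09188665449619293), 75.94728088378906) ((0.6739530563354492, 0.07739563286304474), 0.0635322630405426) [0.675304   0.07895623]
scene coaster ((0.623763918876648, -0.12485207617282867), (0.0825522392988205, 0.08451519161462784), 55.29811477661133) ((0.624123215675354, -0.12472300976514816), 0.043091632425785065) [ 0.62475246 -0.12343697]
scene mat ((0.6495712995529175, -0.023532941937446594), (0.33015841245651245, 0.11957870423793793), 75.94425964355469) ((0.6487861275672913, -0.023371361196041107), 0.17412863671779633) [ 0.65299165 -0.01570375]
```

```bash
cat > go.py <<'E'
# remaining shift (25 mm units) and turn (5 deg units) to TCP target x y z with closing line at yaw (deg, mod 180), tool down
import sys,numpy as np
from scipy.spatial.transform import Rotation as R
from bench import monitor
s=monitor.read_state(); x,y,z=map(float,sys.argv[1:4]); Rc=R.from_quat(s['eef_rot']); yc=Rc.apply([0,1,0]); cur=np.degrees(np.arctan2(yc[1],yc[0]))
yaw=float(sys.argv[4]) if len(sys.argv)>4 else cur
yaw=cur+(yaw-cur+90)%180-90; a=np.radians(yaw); Y=np.array([np.cos(a),np.sin(a),0]); Z=np.array([0,0,-1.])
Rt=R.from_matrix(np.column_stack([np.cross(Y,Z),Y,Z])); rv=np.degrees((Rt*Rc.inv()).as_rotvec())/5
print('t',round(s['time'],2),'pos',s['ee_pos'].round(4),'yaw',round(cur,1),'shift',((np.array([x,y,z])-s['ee_pos'])/.025).round(2),'turn',rv.round(2),'F',s['ft_force'].round(1),'w',round(s['width'],4),'grip',round(s['grip_force'],1),'j7',s['joint_positions'][6].round(2))
E
python3 -m crank '{"steps":[[[0.8,-0.94,-0.2],[0,0,0]],[[0.8,-0.94,-0.2],[0,0,0]],[[0.8,-0.94,-0.2],[0,0,0]],[[0.8,-0.94,-0.2],[0,0,0]],[[0.8,-0.94,-0.2],[0,0,0]],[[0.8,-0.94,-0.2],[0,0,0]],[[0.8,-0.94,-0.2],[0,0,0]],[[0.8,-0.94,-0.2],[0,0,0]],[[0.8,-0.94,-0.2],[0,0,0]],[[0.8,-0.94,-0.2],[0,0,0]]]}' 87 20
python3 go.py 0.483 0.278 0.036 76
```

```text
time: 0.93
ee_pos: [0.4253, 0.3468, 0.1721]
eef_rot: [0.183, 0.983, -0.0, -0.0]
ft_force: [0.7, -0.7, -0.1]
width: 0.0873
grip_force: 0.0
t 0.93 pos [0.4253 0.3468 0.1721] yaw 68.9 shift [ 2.31 -2.75 -5.45] turn [ 0.   -0.    1.41] F [ 0.7 -0.7 -0.1] w 0.0873 grip 0.0 j7 0.45
```

```bash
python3 -m crank '{"steps":[[[0.78,-0.92,0],[0,0,0.5]],[[0.78,-0.92,0],[0,0,0.5]],[[0.77,-0.93,0],[0,0,0.4]],[[0,0,0],[0,0,0]],[[0,0,-0.9],[0,0,0]],[[0,0,-0.9],[0,0,0]],[[0,0,-0.9],[0,0,0]],[[0,0,-0.9],[0,0,0]],[[0,0,-0.9],[0,0,0]],[[0,0,-0.95],[0,0,0]]]}'
python3 -m crank '{"steps":[[[0,0,0],[0,0,0]],[[0,0,0],[0,0,0]]]}'
python3 go.py 0.483 0.278 0.036 76
```

```text
time: 1.77
ee_pos: [0.4827, 0.279, 0.0352]
eef_rot: [0.123, 0.992, 0.0, -0.0]
ft_force: [-0.7, 0.8, 0.3]
width: 0.087
grip_force: 0.0
time: 1.93
ee_pos: [0.4821, 0.2785, 0.0356]
eef_rot: [0.123, 0.992, -0.001, -0.001]
ft_force: [-0.1, 0.4, 0.5]
width: 0.087
grip_force: 0.0
t 1.93 pos [0.4821 0.2785 0.0356] yaw 75.9 shift [ 0.04 -0.02  0.02] turn [ 0.02 -0.03  0.02] F [-0.1  0.4  0.5] w 0.087 grip 0.0 j7 0.77
```

```bash
python3 - <<'E'
from bench import cams
import cv2,numpy as np
c=cams.camera("scene"); cv2.imwrite("pics/s1.png",cv2.resize(c["pixels"][280:480,320:540],None,fx=2.5,fy=2.5))
E
```

```text
(no output)
```

View pics/s1.png

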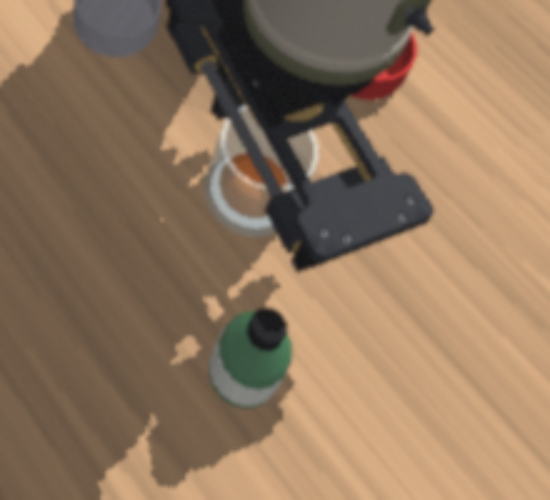

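The fingers straddle the jar (crop ~(265,165)), and the green bottle (255,355) is clear. I'll close and lift.

```bash
python3 -m crank '{"steps":[[[0,0,0],[0,0,0]],[[0,0,0],[0,0,0]],[[0,0,0],[0,0,0]],[[0,0,0],[0,0,0]],[[0,0,0],[0,0,0]],[[0,0,0],[0,0,0]],[[0,0,0],[0,0,0]],[[0,0,0],[0,0,0]]]}' 40 20
python3 -m crank '{"steps":[[[0,0,0.3],[0,0,0]],[[0,0,0.7],[0,0,0]],[[0,0,0.9],[0,0,0]],[[0,0,0.9],[0,0,0]],[[0,0,0.9],[0,0,0]],[[0,0,0.9],[0,0,0]],[[0,0,0.6],[0,0,0]],[[0,0,0],[0,0,0]]]}'
python3 go.py 0.623 -0.1255 0.16 76
```

```text
time: 2.65
ee_pos: [0.4833, 0.279, 0.037]
eef_rot: [0.123, 0.992, 0.0, 0.0]
ft_force: [-1.2, -1.2, 6.4]
width: 0.0644
grip_force: 20.0
time: 3.32
ee_pos: [0.4843, 0.2799, 0.17]
eef_rot: [0.123, 0.992, 0.002, 0.002]
ft_force: [0.6, 0.5, -0.6]
width: 0.0649
grip_force: 20.2
t 3.32 pos [0.4843 0.2799 0.17  ] yaw 75.9 shift [  5.55 -16.21  -0.4 ] turn [-0.04  0.05  0.02] F [ 0.6  0.5 -0.6] w 0.0649 grip 20.2 j7 0.75
```

```bash
python3 -m crank '{"steps":[[[0.15,-0.4,0],[0,0,0]],[[0.31,-0.9,0],[0,0,0]],[[0.31,-0.9,0],[0,0,0]],[[0.31,-0.9,0],[0,0,0]],[[0.31,-0.9,0],[0,0,0]],[[0.31,-0.9,0],[0,0,0]],[[0.31,-0.9,0],[0,0,0]],[[0.31,-0.9,0],[0,0,0]],[[0.31,-0.9,0],[0,0,0]],[[0.31,-0.9,0],[0,0,0]]]}'
python3 -m crank '{"steps":[[[0.31,-0.9,0],[0,0,0]],[[0.31,-0.9,0],[0,0,0]],[[0.31,-0.9,0],[0,0,0]],[[0.31,-0.9,0],[0,0,0]],[[0.31,-0.9,0],[0,0,0]],[[0.31,-0.9,0],[0,0,0]],[[0.31,-0.9,0],[0,0,0]],[[0.31,-0.9,0],[0,0,0]],[[0.15,-0.4,0],[0,0,0]],[[0,0,0],[0,0,0]]]}'
python3 -m crank '{"steps":[[[0,0,0],[0,0,0]],[[0,0,0],[0,0,0]]]}'
python3 go.py 0.623 -0.1255 0.043 76
```

```text
time: 4.15
ee_pos: [0.5557, 0.0641, 0.1646]
eef_rot: [0.123, 0.992, -0.001, -0.001]
ft_force: [0.2, -0.2, -1.7]
width: 0.0647
grip_force: 20.2
time: 4.98
ee_pos: [0.6212, -0.1274, 0.1648]
eef_rot: [0.125, 0.992, -0.001, -0.001]
ft_force: [-1.2, -0.3, -2.1]
width: 0.0643
grip_force: 20.2
time: 5.15
ee_pos: [0.6218, -0.122, 0.1656]
eef_rot: [0.122, 0.993, 0.0, -0.001]
ft_force: [1.1, 0.9, -1.1]
width: 0.0648
grip_force: 20.2
t 5.15 pos [ 0.6218 -0.122   0.1656] yaw 76.0 shift [ 0.05 -0.14 -4.9 ] turn [-0.01 -0.01 -0.  ] F [ 1.1  0.9 -1.1] w 0.0648 grip 20.2 j7 1.57
```

```bash
python3 -m crank '{"steps":[[[0.05,-0.1,-0.4],[0,0,0]],[[0,0,-0.8],[0,0,0]],[[0,0,-0.8],[0,0,0]],[[0,0,-0.8],[0,0,0]],[[0,0,-0.8],[0,0,0]],[[0,0,-0.6],[0,0,0]],[[0,0,-0.3],[0,0,0]],[[0,0,-0.2],[0,0,0]],[[0,0,0],[0,0,0]],[[0,0,0],[0,0,0]]]}'
python3 go.py 0.623 -0.1255 0.043 76
```

```text
time: 5.98
ee_pos: [0.6238, -0.1258, 0.0494]
eef_rot: [0.122, 0.992, 0.0, 0.0]
ft_force: [0.4, -1.1, -1.5]
width: 0.0645
grip_force: 20.2
t 5.98 pos [ 0.6238 -0.1258  0.0494] yaw 75.9 shift [-0.03  0.01 -0.26] turn [-0.    0.01  0.01] F [ 0.4 -1.1 -1.5] w 0.0645 grip 20.2 j7 1.61
```

```bash
python3 -m crank '{"steps":[[[0,0,-0.1],[0,0,0]],[[0,0,-0.1],[0,0,0]],[[0,0,-0.05],[0,0,0]],[[0,0,0],[0,0,0]]]}'
python3 -m crank '{"steps":[[[0,0,-0.04],[0,0,0]],[[0,0,0],[0,0,0]]]}'
python3 go.py 0.623 -0.1255 0.043 76
```

```text
time: 6.32
ee_pos: [0.6242, -0.1261, 0.044]
eef_rot: [0.123, 0.992, 0.0, 0.001]
ft_force: [-3.5, 0.8, 8.1]
width: 0.0641
grip_force: 20.0
time: 6.48
ee_pos: [0.6242, -0.1261, 0.044]
eef_rot: [0.123, 0.992, 0.0, 0.001]
ft_force: [-6.6, 2.2, 15.9]
width: 0.0646
grip_force: 20.0
t 6.48 pos [ 0.6242 -0.1261  0.044 ] yaw 75.9 shift [-0.05  0.02 -0.04] turn [-0.01  0.02  0.02] F [-6.6  2.2 15.9] w 0.0646 grip 20.0 j7 1.61
```

Contact; release, rise, look.

```bash
python3 -m crank '{"steps":[[[0,0,0.04],[0,0,0]],[[0,0,0],[0,0,0]],[[0,0,0],[0,0,0]],[[0,0,0],[0,0,0]],[[0,0,0],[0,0,0]]]}' 87
python3 -m crank '{"steps":[[[0,0,0.6],[0,0,0]],[[0,0,0.9],[0,0,0]],[[0,0,0.9],[0,0,0]],[[0,0,0.9],[0,0,0]],[[0,0,0.9],[0,0,0]],[[-0.9,0.6,0],[0,0,0]],[[-0.9,0.7,0],[0,0,0]],[[-0.9,0.7,0],[0,0,0]],[[-0.9,0.7,0],[0,0,0]],[[-0.9,0.7,0],[0,0,0]]]}'
python3 -m crank '{"steps":[[[-0.9,0.7,0],[0,0,0]],[[-0.9,0.5,0],[0,0,0]],[[0,0,0],[0,0,0]]]}'
python3 go.py 0.4613 -0.011 0.018 76
cat > meas.py <<'E'
# fit circles at rim height for named objects: name x y z r  (rough) -> both cams
import sys
from h import *
from bench import cams
C={n:cams.camera(n) for n in("top","scene")}
P={n:cloud(c) for n,c in C.items()}
for a in sys.argv[1:]:
    k,x,y,zlo,zhi,rad=a.split(','); x,y,zlo,zhi,rad=map(float,(x,y,zlo,zhi,rad))
    for n,c in C.items():
        p=P[n]; m=(c['z_map']>0)&(np.hypot(p[...,0]-x,p[...,1]-y)<rad)&(p[...,2]>zlo)&(p[...,2]<zhi); q=p[m]
        if len(q)<5: print(k,n,len(q));continue
        e=cv2.minEnclosingCircle(q[:,:2].astype(np.float32)); print(k,n,len(q),'mean',q.mean(0).round(4),'mec',np.round(e[0],4),round(e[1],4),'zmed/max',np.median(q[:,2]).round(4),q[:,2].max().round(4))
import time
for n,c in C.items(): cv2.imwrite(f"pics/last_{n}.png",c['pixels'])
E
python3 meas.py jar,.623,-.1255,.072,.09,.05 lid,.4613,-.011,.028,.045,.03
```

```text
time: 6.9
ee_pos: [0.6234, -0.126, 0.0424]
eef_rot: [0.123, 0.992, 0.0, -0.0]
ft_force: [-0.4, -0.3, -0.7]
width: 0.0853
grip_force: 0.0
time: 7.73
ee_pos: [0.5098, -0.0404, 0.1474]
eef_rot: [0.122, 0.992, -0.0, -0.0]
ft_force: [-0.1, 1.0, 0.6]
width: 0.087
grip_force: 0.0
time: 7.98
ee_pos: [0.4627, -0.0086, 0.1473]
eef_rot: [0.121, 0.993, 0.001, -0.001]
ft_force: [0.9, 0.5, 0.7]
width: 0.0867
grip_force: 0.0
t 7.98 pos [ 0.4627 -0.0086  0.1473] yaw 76.1 shift [-0.06 -0.1  -5.17] turn [-0.02 -0.02 -0.02] F [0.9 0.5 0.7] w 0.0867 grip 0.0 j7 1.26
jar top 154 mean [ 0.623  -0.1331  0.0799] mec [ 0.6225 -0.1259] 0.0328 zmed/max 0.0803 0.086
jar scene 330 mean [ 0.625  -0.1236  0.0788] mec [ 0.6239 -0.1241] 0.0335 zmed/max 0.0796 0.0849
lid top 0
lid scene 83 mean [ 0.4637 -0.0089  0.0338] mec [ 0.4632 -0.0098] 0.0122 zmed/max 0.0341 0.0383
```

```bash
python3 -m crank '{"steps":[[[-0.05,-0.05,-0.5],[0,0,0]],[[0,0,-0.9],[0,0,0]],[[0,0,-0.9],[0,0,0]],[[0,0,-0.9],[0,0,0]],[[0,0,-0.9],[0,0,0]],[[0,0,-0.6],[0,0,0]],[[0,0,-0.3],[0,0,0]],[[0,0,0],[0,0,0]],[[0,0,0],[0,0,0]]]}' 50
python3 go.py 0.4613 -0.011 0.018 76; sleep 0.1; python3 go.py 0.4613 -0.011 0.018 76
```

```text
time: 8.83
ee_pos: [0.4653, -0.0128, 0.0228]
eef_rot: [0.123, 0.992, -0.0, 0.0]
ft_force: [0.4, -0.7, 0.6]
width: 0.0506
grip_force: 0.0
t 8.83 pos [ 0.4653 -0.0128  0.0228] yaw 75.9 shift [-0.16  0.07 -0.19] turn [0.   0.   0.02] F [ 0.4 -0.7  0.6] w 0.0506 grip 0.0 j7 1.33
t 8.83 pos [ 0.4653 -0.0128  0.0228] yaw 75.9 shift [-0.16  0.07 -0.19] turn [0.   0.   0.02] F [ 0.4 -0.7  0.6] w 0.0506 grip 0.0 j7 1.33
```

```bash
python3 -m crank '{"steps":[[[-0.14,0.04,-0.1],[0,0,0]],[[0,0,-0.08],[0,0,0]],[[0,0,0],[0,0,0]]]}'
python3 -m crank '{"steps":[[[0,0,0],[0,0,0]],[[0,0,0],[0,0,0]],[[0,0,0],[0,0,0]],[[0,0,0],[0,0,0]],[[0,0,0],[0,0,0]],[[0,0,0],[0,0,0]]]}' 5 12
python3 go.py 0.4613 -0.011 0.018 76
```

```text
time: 9.08
ee_pos: [0.4614, -0.0111, 0.0184]
eef_rot: [0.122, 0.992, 0.0, 0.0]
ft_force: [0.8, 1.0, 0.3]
width: 0.0495
grip_force: 0.0
time: 9.58
ee_pos: [0.4613, -0.0113, 0.0181]
eef_rot: [0.122, 0.992, 0.0, 0.0]
ft_force: [0.5, -0.6, -0.2]
width: 0.0214
grip_force: 12.0
t 9.58 pos [ 0.4613 -0.0113  0.0181] yaw 75.9 shift [ 0.    0.01 -0.01] turn [-0.    0.    0.01] F [ 0.5 -0.6 -0.2] w 0.0214 grip 12.0 j7 1.33
```

```bash
python3 -m crank '{"steps":[[[0,0,0.3],[0,0,0]],[[0,0,0.6],[0,0,0]],[[0,0,0.9],[0,0,0]],[[0,0,0.9],[0,0,0]],[[0,0,0.9],[0,0,0]],[[0,0,0.9],[0,0,0]],[[0,0,0.8],[0,0,0]],[[0.4,-0.2,0],[0,0,0]],[[0.8,-0.6,0],[0,0,0]],[[0.9,-0.6,0],[0,0,0]]]}'
python3 -m crank '{"steps":[[[0.9,-0.6,0],[0,0,0]],[[0.9,-0.6,0],[0,0,0]],[[0.9,-0.6,0],[0,0,0]],[[0.8,-0.6,0],[0,0,0]],[[0.5,-0.4,0],[0,0,0]],[[0.38,-0.35,0],[0,0,0]],[[0,0,0],[0,0,0]],[[0,0,0],[0,0,0]]]}'
python3 go.py 0.6232 -0.125 0.092 76
python3 meas.py jar,.623,-.1255,.072,.09,.05 disc,.623,-.125,.135,.16,.045
python3 - <<'E'
import cv2
cv2.imwrite("pics/s2.png",cv2.resize(cv2.imread("pics/last_scene.png")[100:300,130:350],None,fx=2.5,fy=2.5))
E
```

```text
time: 10.42
ee_pos: [0.5143, -0.0463, 0.1512]
eef_rot: [0.122, 0.993, 0.0, 0.0]
ft_force: [-0.3, 0.1, -0.6]
width: 0.0217
grip_force: 12.0
time: 11.08
ee_pos: [0.6229, -0.1256, 0.1499]
eef_rot: [0.123, 0.992, -0.0, -0.001]
ft_force: [-0.0, 1.2, 0.9]
width: 0.0216
grip_force: 12.0
t 11.08 pos [ 0.6229 -0.1256  0.1499] yaw 75.9 shift [ 0.01  0.02 -2.32] turn [ 0.   -0.01  0.02] F [-0.   1.2  0.9] w 0.0216 grip 12.0 j7 1.58
jar top 0
jar scene 308 mean [ 0.6264 -0.1204  0.0784] mec [ 0.6258 -0.1245] 0.0332 zmed/max 0.0788 0.084
disc top 0
disc scene 217 mean [ 0.6299 -0.1027  0.1457] mec [ 0.627  -0.1128] 0.0282 zmed/max 0.1461 0.1527
```

View pics/s2.png

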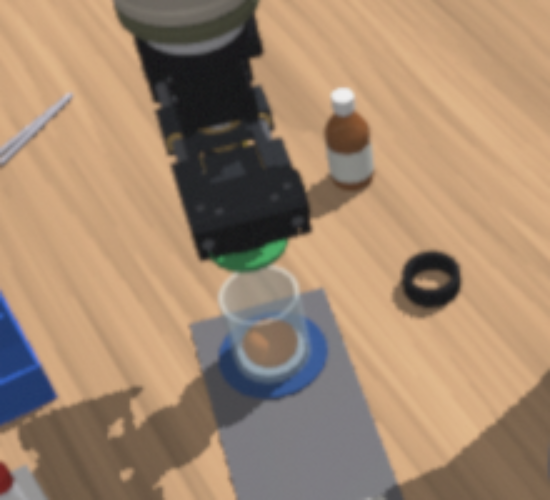

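Lid (crop 248,252) is level above the jar (260,300), jar upright on the coaster. Lowering.

```bash
python3 -m crank '{"steps":[[[0,0,-0.4],[0,0,0]],[[0,0,-0.7],[0,0,0]],[[0,0,-0.5],[0,0,0]],[[0,0,-0.3],[0,0,0]],[[0,0,-0.15],[0,0,0]],[[0,0,-0.1],[0,0,0]],[[0,0,0],[0,0,0]],[[0,0,0],[0,0,0]]]}'
python3 go.py 0.6232 -0.125 0.092 76
```

```text
time: 11.85
ee_pos: [0.6235, -0.1251, 0.0973]
eef_rot: [0.122, 0.992, 0.0, 0.0]
ft_force: [0.4, -0.5, 0.0]
width: 0.0215
grip_force: 12.0
t 11.85 pos [ 0.6235 -0.1251  0.0973] yaw 75.9 shift [-0.01  0.   -0.21] turn [0.   0.01 0.01] F [ 0.4 -0.5  0. ] w 0.0215 grip 12.0 j7 1.6
```

```bash
python3 -m crank '{"steps":[[[0,0,-0.08],[0,0,0]],[[0,0,-0.08],[0,0,0]],[[0,0,-0.04],[0,0,0]],[[0,0,0],[0,0,0]]]}'
python3 go.py 0.6232 -0.125 0.092 76
```

```text
time: 12.18
ee_pos: [0.6235, -0.1251, 0.0922]
eef_rot: [0.123, 0.992, 0.0, 0.0]
ft_force: [-1.1, 0.0, 3.1]
width: 0.0214
grip_force: 12.0
t 12.18 pos [ 0.6235 -0.1251  0.0922] yaw 75.9 shift [-0.01  0.   -0.01] turn [-0.    0.01  0.01] F [-1.1  0.   3.1] w 0.0214 grip 12.0 j7 1.6
```

```bash
python3 -m crank '{"steps":[[[0,0,0],[0,0,0]],[[0,0,0],[0,0,0]],[[0,0,0],[0,0,0]],[[0,0,0],[0,0,0]]]}' 50
python3 -m crank '{"steps":[[[0,0,0.5],[0,0,0]],[[0,0,0.8],[0,0,0]],[[0,0,0.8],[0,0,0]],[[0,0,0.4],[0,0,0]],[[-0.5,0.8,0],[0,0,0]],[[-0.6,0.95,0],[0,0,0]],[[-0.6,0.95,0],[0,0,0]],[[-0.6,0.95,0],[0,0,0]],[[-0.6,0.95,0],[0,0,0]],[[-0.6,0.95,0],[0,0,0]]]}' 87
python3 -m crank '{"steps":[[[-0.6,0.95,0],[0,0,0]],[[-0.6,0.95,0],[0,0,0]],[[-0.6,0.95,0],[0,0,0]],[[-0.6,0.95,0],[0,0,0]],[[-0.1,0.2,0],[0,0,0]],[[0,0,0],[0,0,0]]]}'
python3 go.py 0.473 0.1135 0.004 76
python3 meas.py jar,.623,-.1255,.072,.098,.05 knob,.623,-.1255,.1,.13,.03
```

```text
time: 12.52
ee_pos: [0.6231, -0.125, 0.0917]
eef_rot: [0.122, 0.992, 0.0, -0.0]
ft_force: [0.3, 0.1, 0.1]
width: 0.0405
grip_force: 0.0
time: 13.35
ee_pos: [0.5349, 0.0147, 0.1547]
eef_rot: [0.123, 0.992, 0.0, 0.0]
ft_force: [0.8, 0.6, 0.4]
width: 0.0865
grip_force: 0.0
time: 13.85
ee_pos: [0.4725, 0.1156, 0.1548]
eef_rot: [0.121, 0.993, 0.0, 0.0]
ft_force: [0.5, -0.7, -0.2]
width: 0.0873
grip_force: 0.0
t 13.85 pos [0.4725 0.1156 0.1548] yaw 76.1 shift [ 0.02 -0.08 -6.03] turn [-0.01  0.   -0.03] F [ 0.5 -0.7 -0.2] w 0.0873 grip 0.0 j7 1.02
jar top 566 mean [ 0.618  -0.1239  0.0874] mec [ 0.6205 -0.1246] 0.0318 zmed/max 0.0882 0.0973
jar scene 647 mean [ 0.628  -0.1147  0.0866] mec [ 0.6258 -0.1235] 0.0321 zmed/max 0.0883 0.0979
knob top 82 mean [ 0.6204 -0.1246  0.1077] mec [ 0.622  -0.1251] 0.0115 zmed/max 0.1077 0.1134
knob scene 104 mean [ 0.6254 -0.1214  0.1069] mec [ 0.6249 -0.124 ] 0.0116 zmed/max 0.108 0.1109
```

Lid seated (knob top 0.108–0.109). Now the dish.

```bash
python3 -m crank '{"steps":[[[0,-0.03,-0.5],[0,0,0]],[[0,0,-0.9],[0,0,0]],[[0,0,-0.9],[0,0,0]],[[0,0,-0.9],[0,0,0]],[[0,0,-0.9],[0,0,0]],[[0,0,-0.8],[0,0,0]],[[0,0,-0.5],[0,0,0]],[[0,0,-0.3],[0,0,0]],[[0,0,0],[0,0,0]],[[0,0,0],[0,0,0]]]}'
python3 go.py 0.473 0.1135 0.005 76
```

```text
time: 14.78
ee_pos: [0.4738, 0.1121, 0.0121]
eef_rot: [0.123, 0.992, -0.0, 0.0]
ft_force: [0.2, 0.1, 0.5]
width: 0.0868
grip_force: 0.0
t 14.78 pos [0.4738 0.1121 0.0121] yaw 75.8 shift [-0.03  0.06 -0.28] turn [0.   0.   0.03] F [0.2 0.1 0.5] w 0.0868 grip 0.0 j7 1.08
```

```bash
python3 -m crank '{"steps":[[[-0.03,0.05,-0.15],[0,0,0]],[[0,0,-0.12],[0,0,0]],[[0,0,0],[0,0,0]]]}'
python3 -m crank '{"steps":[[[0,0,0],[0,0,0]],[[0,0,0],[0,0,0]],[[0,0,0],[0,0,0]],[[0,0,0],[0,0,0]],[[0,0,0],[0,0,0]],[[0,0,0],[0,0,0]]]}' 45 20
python3 -m crank '{"steps":[[[0,0,0.3],[0,0,0]],[[0,0,0.6],[0,0,0]],[[0,0,0.9],[0,0,0]],[[0,0,0.9],[0,0,0]],[[0,0,0.8],[0,0,0]],[[0,0,0.5],[0,0,0]],[[0,0,0],[0,0,0]]]}'
python3 go.py 0.6735 0.0778 0.012 76
```

```text
time: 15.03
ee_pos: [0.4725, 0.1144, 0.0051]
eef_rot: [0.122, 0.992, 0.0, 0.0]
ft_force: [-0.0, -0.2, 0.4]
width: 0.0868
grip_force: 0.0
time: 15.53
ee_pos: [0.4725, 0.1142, 0.0052]
eef_rot: [0.123, 0.992, 0.0, 0.0]
ft_force: [-1.0, -0.2, 1.4]
width: 0.0644
grip_force: 20.0
time: 16.12
ee_pos: [0.474, 0.1147, 0.1081]
eef_rot: [0.123, 0.992, 0.001, 0.002]
ft_force: [0.4, -0.1, -1.5]
width: 0.0642
grip_force: 20.0
t 16.12 pos [0.474  0.1147 0.1081] yaw 75.9 shift [ 7.98 -1.48 -3.84] turn [-0.02  0.05  0.02] F [ 0.4 -0.1 -1.5] w 0.0642 grip 20.0 j7 1.03
```

```bash
python3 -m crank '{"steps":[[[0.5,-0.1,0],[0,0,0]],[[0.9,-0.15,0],[0,0,0]],[[0.9,-0.15,0],[0,0,0]],[[0.9,-0.15,0],[0,0,0]],[[0.9,-0.2,0],[0,0,0]],[[0.9,-0.2,0],[0,0,0]],[[0.9,-0.15,0],[0,0,0]],[[0.9,-0.15,0],[0,0,0]],[[0.8,-0.15,0],[0,0,0]],[[0.4,-0.05,0],[0,0,0]]]}'
python3 -m crank '{"steps":[[[0,0,0],[0,0,0]],[[0,0,-0.6],[0,0,0]],[[0,0,-0.8],[0,0,0]],[[0,0,-0.8],[0,0,0]],[[0,0,-0.7],[0,0,0]],[[0,0,-0.4],[0,0,0]],[[0,0,-0.2],[0,0,0]],[[0,0,0],[0,0,0]],[[0,0,0],[0,0,0]]]}'
python3 go.py 0.6735 0.0778 0.012 76
```

```text
time: 16.95
ee_pos: [0.6737, 0.0768, 0.1035]
eef_rot: [0.123, 0.992, -0.001, -0.0]
ft_force: [0.4, 0.3, -0.9]
width: 0.0643
grip_force: 20.0
time: 17.7
ee_pos: [0.6727, 0.0781, 0.0182]
eef_rot: [0.122, 0.992, 0.0, 0.0]
ft_force: [0.2, 0.5, -0.8]
width: 0.064
grip_force: 20.0
t 17.7 pos [0.6727 0.0781 0.0182] yaw 75.9 shift [ 0.03 -0.01 -0.25] turn [-0.    0.01  0.01] F [ 0.2  0.5 -0.8] w 0.064 grip 20.0 j7 1.28
```

```bash
python3 -m crank '{"steps":[[[0.03,-0.01,-0.1],[0,0,0]],[[0,0,-0.08],[0,0,0]],[[0,0,-0.06],[0,0,0]],[[0,0,0],[0,0,0]]]}'
python3 go.py 0.6735 0.0778 0.012 76
```

```text
time: 18.03
ee_pos: [0.6736, 0.0778, 0.0123]
eef_rot: [0.123, 0.992, 0.0, 0.0]
ft_force: [-0.5, 0.2, 2.8]
width: 0.0637
grip_force: 20.0
t 18.03 pos [0.6736 0.0778 0.0123] yaw 75.9 shift [-0.01  0.   -0.01] turn [-0.    0.01  0.01] F [-0.5  0.2  2.8] w 0.0637 grip 20.0 j7 1.28
```

```bash
python3 -m crank '{"steps":[[[0,0,0],[0,0,0]],[[0,0,0],[0,0,0]],[[0,0,0],[0,0,0]],[[0,0,0],[0,0,0]],[[0,0,0],[0,0,0]]]}' 87
python3 -m crank '{"steps":[[[0,0,0.5],[0,0,0]],[[0,0,0.9],[0,0,0]],[[0,0,0.9],[0,0,0]],[[0,0,0.9],[0,0,0]],[[0,0,0.9],[0,0,0]],[[0,0,0.9],[0,0,0]],[[0,0,0.9],[0,0,0]],[[0,0,0.5],[0,0,0]],[[-0.2,-0.8,0],[0,0,0]],[[-0.3,-0.95,0],[0,0,0]]]}'
python3 -m crank '{"steps":[[[-0.3,-0.95,0],[0,0,0]],[[-0.3,-0.95,0],[0,0,0]],[[-0.3,-0.95,0],[0,0,0]],[[-0.3,-0.95,0],[0,0,0]],[[-0.3,-0.95,0],[0,0,0]],[[-0.3,-0.95,0],[0,0,0]],[[-0.3,-0.95,0],[0,0,0]],[[-0.3,-0.95,0],[0,0,0]],[[-0.3,-0.95,0],[0,0,0]],[[-0.3,-0.95,0],[0,0,0]]]}'
python3 -m crank '{"steps":[[[-0.3,-0.95,0],[0,0,0]],[[-0.3,-0.95,0],[0,0,0]],[[-0.3,-0.95,0],[0,0,0]],[[-0.3,-0.95,0],[0,0,0]],[[-0.3,-0.95,0],[0,0,0]],[[-0.3,-0.95,0],[0,0,0]],[[-0.25,-0.95,0],[0,0,0]],[[0,-0.4,0],[0,0,0]],[[0,0,0],[0,0,0]],[[0,0,0],[0,0,0]]]}'
python3 go.py 0.540 -0.3795 0.030 76
python3 meas.py dish,.6735,.0778,.03,.05,.05 cup,.54,-.3795,.044,.06,.04 amber,.4575,-.277,.09,.115,.03
```

```text
time: 18.45
ee_pos: [0.6732, 0.0777, 0.0115]
eef_rot: [0.123, 0.992, 0.0, -0.0]
ft_force: [0.1, 0.3, 1.4]
width: 0.0849
grip_force: 0.0
time: 19.28
ee_pos: [0.6613, 0.036, 0.1728]
eef_rot: [0.121, 0.993, 0.001, 0.001]
ft_force: [-0.2, -1.4, -0.3]
width: 0.0869
grip_force: 0.0
time: 20.12
ee_pos: [0.5851, -0.2046, 0.1719]
eef_rot: [0.123, 0.992, 0.0, 0.0]
ft_force: [-0.7, -0.4, 0.1]
width: 0.0868
grip_force: 0.0
time: 20.95
ee_pos: [0.5348, -0.3793, 0.1714]
eef_rot: [0.123, 0.992, 0.0, -0.0]
ft_force: [0.9, 1.2, -0.5]
width: 0.0868
grip_force: 0.0
t 20.95 pos [ 0.5348 -0.3793  0.1714] yaw 75.9 shift [ 0.21 -0.01 -5.66] turn [-0.01 -0.    0.02] F [ 0.9  1.2 -0.5] w 0.0868 grip 0.0 j7 2.03
dish top 145 mean [0.6709 0.0779 0.0355] mec [0.6721 0.0775] 0.0335 zmed/max 0.0357 0.0422
dish scene 280 mean [0.6761 0.079  0.0352] mec [0.6757 0.0783] 0.0336 zmed/max 0.0357 0.0393
cup top 102 mean [ 0.5393 -0.3795  0.0486] mec [ 0.5395 -0.3801] 0.0222 zmed/max 0.0488 0.0559
cup scene 101 mean [ 0.5422 -0.3788  0.048 ] mec [ 0.5425 -0.3794] 0.0239 zmed/max 0.0481 0.0523
amber top 84 mean [ 0.4555 -0.2775  0.0989] mec [ 0.4559 -0.2788] 0.0109 zmed/max 0.0995 0.1035
amber scene 70 mean [ 0.4601 -0.2745  0.0978] mec [ 0.4595 -0.2762] 0.0116 zmed/max 0.0993 0.1015
```

```bash
python3 -m crank '{"steps":[[[0.24,-0.02,-0.5],[0,0,0]],[[0,0,-0.9],[0,0,0]],[[0,0,-0.9],[0,0,0]],[[0,0,-0.9],[0,0,0]],[[0,0,-0.9],[0,0,0]],[[0,0,-0.8],[0,0,0]],[[0,0,-0.5],[0,0,0]],[[0,0,-0.2],[0,0,0]],[[0,0,0],[0,0,0]],[[0,0,0],[0,0,0]]]}' 75
python3 go.py 0.541 -0.3797 0.030 76
```

```text
time: 21.88
ee_pos: [0.5411, -0.3803, 0.0322]
eef_rot: [0.122, 0.992, -0.0, 0.0]
ft_force: [-0.6, -0.5, -1.3]
width: 0.0752
grip_force: 0.0
t 21.88 pos [ 0.5411 -0.3803  0.0322] yaw 76.0 shift [-0.    0.02 -0.09] turn [0.   0.01 0.01] F [-0.6 -0.5 -1.3] w 0.0752 grip 0.0 j7 2.07
```

```bash
python3 -m crank '{"steps":[[[0,0,-0.08],[0,0,0]],[[0,0,0],[0,0,0]],[[0,0,0],[0,0,0]],[[0,0,0],[0,0,0]],[[0,0,0],[0,0,0]],[[0,0,0],[0,0,0]],[[0,0,0],[0,0,0]],[[0,0,0],[0,0,0]]]}' 25 10
python3 -m crank '{"steps":[[[0,0,0.3],[0,0,0]],[[0,0,0.6],[0,0,0]],[[0,0,0.9],[0,0,0]],[[0,0,0.9],[0,0,0]],[[0,0,0.9],[0,0,0]],[[0,0,0.9],[0,0,0]],[[0,0,0.9],[0,0,0]],[[0,0,0.6],[0,0,0]],[[0,0,0],[0,0,0]]]}'
python3 go.py 0.6739 0.0779 0.041 76
```

```text
time: 22.55
ee_pos: [0.5406, -0.3804, 0.0298]
eef_rot: [0.123, 0.992, 0.0, 0.0]
ft_force: [-0.6, -0.3, 1.6]
width: 0.0439
grip_force: 10.0
time: 23.3
ee_pos: [0.5416, -0.3815, 0.1839]
eef_rot: [0.123, 0.992, -0.001, 0.003]
ft_force: [0.3, -0.7, 0.1]
width: 0.0439
grip_force: 10.0
t 23.3 pos [ 0.5416 -0.3815  0.1839] yaw 75.9 shift [ 5.29 18.37 -5.71] turn [0.03 0.06 0.02] F [ 0.3 -0.7  0.1] w 0.0439 grip 10.0 j7 2.03
```

```bash
python3 -m crank '{"steps":[[[0.13,0.6,0],[0,0,0]],[[0.28,0.95,0],[0,0,0]],[[0.28,0.95,0],[0,0,0]],[[0.28,0.95,0],[0,0,0]],[[0.28,0.95,0],[0,0,0]],[[0.28,0.95,0],[0,0,0]],[[0.28,0.95,0],[0,0,0]],[[0.28,0.95,0],[0,0,0]],[[0.28,0.95,0],[0,0,0]],[[0.28,0.95,0],[0,0,0]]]}'
python3 -m crank '{"steps":[[[0.28,0.95,0],[0,0,0]],[[0.28,0.95,0],[0,0,0]],[[0.28,0.95,0],[0,0,0]],[[0.28,0.95,0],[0,0,0]],[[0.28,0.95,0],[0,0,0]],[[0.28,0.95,0],[0,0,0]],[[0.28,0.95,0],[0,0,0]],[[0.28,0.95,0],[0,0,0]],[[0.28,0.95,0],[0,0,0]],[[0.13,0.6,0],[0,0,0]]]}'
python3 -m crank '{"steps":[[[0,0,0],[0,0,0]],[[0,0,-0.5],[0,0,0]],[[0,0,-0.8],[0,0,0]],[[0,0,-0.8],[0,0,0]],[[0,0,-0.6],[0,0,0]],[[0,0,-0.3],[0,0,0]],[[0,0,0],[0,0,0]],[[0,0,0],[0,0,0]]]}'
python3 go.py 0.6739 0.0779 0.041 76
python3 meas.py dish,.6735,.0778,.03,.045,.05
python3 - <<'E'
import cv2
cv2.imwrite("pics/s3.png",cv2.resize(cv2.imread("pics/last_scene.png")[200:400,170:390],None,fx=2.5,fy=2.5))
E
```

```text
time: 24.13
ee_pos: [0.6065, -0.1502, 0.1789]
eef_rot: [0.123, 0.992, 0.0, -0.0]
ft_force: [0.8, 0.2, -0.5]
width: 0.0437
grip_force: 10.0
time: 24.97
ee_pos: [0.6729, 0.0805, 0.1785]
eef_rot: [0.121, 0.993, 0.0, -0.001]
ft_force: [1.0, 0.7, -0.5]
width: 0.044
grip_force: 10.0
time: 25.63
ee_pos: [0.6728, 0.076, 0.1045]
eef_rot: [0.123, 0.992, -0.0, -0.0]
ft_force: [0.5, 0.1, -0.1]
width: 0.0438
grip_force: 10.0
t 25.63 pos [0.6728 0.076  0.1045] yaw 75.9 shift [ 0.04  0.08 -2.54] turn [ 0.01 -0.    0.03] F [ 0.5  0.1 -0.1] w 0.0438 grip 10.0 j7 1.26
dish top 0
dish scene 127 mean [0.6838 0.1019 0.0348] mec [0.6784 0.0883] 0.0312 zmed/max 0.035 0.0415
```

View pics/s3.png

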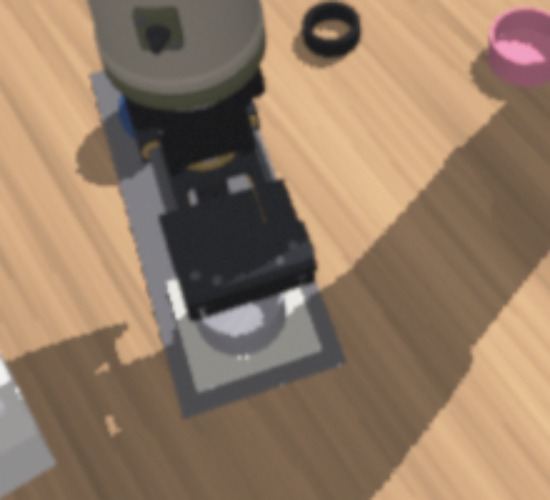

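The gripper hovers over the dish (crop 240,320); the cup is hidden behind the fingers. Lowering with a small correction.

```bash
python3 -m crank '{"steps":[[[0.04,0.07,-0.3],[0,0,0]],[[0,0,-0.6],[0,0,0]],[[0,0,-0.6],[0,0,0]],[[0,0,-0.4],[0,0,0]],[[0,0,-0.3],[0,0,0]],[[0,0,-0.15],[0,0,0]],[[0,0,0],[0,0,0]],[[0,0,0],[0,0,0]]]}'
python3 go.py 0.6739 0.0779 0.041 76
```

```text
time: 26.4
ee_pos: [0.6743, 0.079, 0.0463]
eef_rot: [0.123, 0.992, 0.0, 0.0]
ft_force: [-0.3, 0.6, 0.1]
width: 0.044
grip_force: 10.0
t 26.4 pos [0.6743 0.079  0.0463] yaw 75.9 shift [-0.02 -0.04 -0.21] turn [-0.    0.01  0.02] F [-0.3  0.6  0.1] w 0.044 grip 10.0 j7 1.27
```

```bash
python3 -m crank '{"steps":[[[-0.01,-0.03,-0.09],[0,0,0]],[[0,0,-0.08],[0,0,0]],[[0,0,-0.04],[0,0,0]],[[0,0,0],[0,0,0]]]}'
python3 go.py 0.6739 0.0779 0.041 76
```

```text
time: 26.73
ee_pos: [0.6739, 0.0782, 0.0408]
eef_rot: [0.123, 0.992, 0.0, 0.0]
ft_force: [-0.2, 0.1, -0.4]
width: 0.0438
grip_force: 10.0
t 26.73 pos [0.6739 0.0782 0.0408] yaw 75.9 shift [ 0.   -0.01  0.01] turn [-0.    0.    0.02] F [-0.2  0.1 -0.4] w 0.0438 grip 10.0 j7 1.28
```

```bash
python3 -m crank '{"steps":[[[0,0,-0.03],[0,0,0]],[[0,0,0],[0,0,0]]]}'
python3 -m crank '{"steps":[[[0,0,0],[0,0,0]],[[0,0,0],[0,0,0]],[[0,0,0],[0,0,0]],[[0,0,0],[0,0,0]]]}' 70
python3 -m crank '{"steps":[[[0,0,0.4],[0,0,0]],[[0,0,0.9],[0,0,0]],[[0,0,0.9],[0,0,0]],[[0,0,0.9],[0,0,0]],[[0,0,0.9],[0,0,0]],[[0,0,0.9],[0,0,0]],[[0,0,0.5],[0,0,0]],[[-0.4,-0.6,0],[0,0,-1]],[[-0.5,-0.85,0],[0,0,-1]],[[-0.5,-0.85,0],[0,0,-1]]]}' 75
python3 -m crank '{"steps":[[[-0.5,-0.85,0],[0,0,-1]],[[-0.5,-0.85,0],[0,0,-1]],[[-0.5,-0.85,0],[0,0,-1]],[[-0.5,-0.85,0],[0,0,-1]],[[-0.5,-0.85,0],[0,0,-1]],[[-0.5,-0.85,0],[0,0,-1]],[[-0.5,-0.85,0],[0,0,-1]],[[-0.5,-0.85,0],[0,0,-1]],[[-0.5,-0.85,0],[0,0,-1]],[[-0.5,-0.85,0],[0,0,-1]]]}'
python3 -m crank '{"steps":[[[-0.5,-0.85,0],[0,0,-1]],[[-0.5,-0.85,0],[0,0,-1]],[[-0.5,-0.85,0],[0,0,-1]],[[-0.5,-0.85,0],[0,0,-1]],[[-0.3,-0.1,0],[0,0,-1]],[[0,0,0],[0,0,0]],[[0,0,0],[0,0,0]]]}'
python3 go.py 0.4577 -0.2775 0.0345 -14
python3 meas.py dish,.6735,.0778,.03,.045,.05 cup,.6739,.0779,.054,.07,.04
```

```text
time: 26.9
ee_pos: [0.674, 0.0782, 0.0408]
eef_rot: [0.123, 0.992, 0.0, 0.0]
ft_force: [-2.7, -0.4, 6.7]
width: 0.0436
grip_force: 10.0
time: 27.23
ee_pos: [0.6736, 0.0783, 0.0396]
eef_rot: [0.122, 0.992, 0.0, -0.0]
ft_force: [0.5, 0.5, -0.4]
width: 0.0629
grip_force: 0.0
time: 28.07
ee_pos: [0.6382, 0.0206, 0.1749]
eef_rot: [0.252, 0.968, 0.0, 0.0]
ft_force: [0.7, -0.8, 0.1]
width: 0.0755
grip_force: 0.0
time: 28.9
ee_pos: [0.5129, -0.1927, 0.175]
eef_rot: [0.638, 0.77, 0.0, -0.0]
ft_force: [-1.0, 0.7, 0.3]
width: 0.075
grip_force: 0.0
time: 29.48
ee_pos: [0.4564, -0.2789, 0.1749]
eef_rot: [0.788, 0.616, 0.0, -0.0]
ft_force: [1.1, -0.1, -0.4]
width: 0.075
grip_force: 0.0
t 29.48 pos [ 0.4564 -0.2789  0.1749] yaw -13.9 shift [ 0.05  0.06 -5.62] turn [-0.01  0.01 -0.01] F [ 1.1 -0.1 -0.4] w 0.075 grip 0.0 j7 0.35
dish top 199 mean [0.6699 0.0784 0.0361] mec [0.6728 0.0771] 0.0339 zmed/max 0.0359 0.0449
dish scene 395 mean [0.6783 0.0848 0.0363] mec [0.6767 0.0786] 0.0338 zmed/max 0.0364 0.045
cup top 98 mean [0.6719 0.0778 0.0596] mec [0.6723 0.0779] 0.0224 zmed/max 0.0597 0.0649
cup scene 195 mean [0.6761 0.0791 0.059 ] mec [0.6757 0.0791] 0.0228 zmed/max 0.0595 0.0631
```

Cup is standing in the dish, rim at 0.06. Amber bottle next.

```bash
python3 -m crank '{"steps":[[[0.05,0.05,-0.4],[0,0,0]],[[0,0,-0.8],[0,0,0]],[[0,0,-0.8],[0,0,0]],[[0,0,-0.9],[0,0,0]],[[0,0,-0.9],[0,0,0]],[[0,0,-0.8],[0,0,0]],[[0,0,-0.5],[0,0,0]],[[0,0,-0.3],[0,0,0]],[[0,0,0],[0,0,0]],[[0,0,0],[0,0,0]]]}'
python3 go.py 0.4577 -0.2775 0.0345 -14
```

```text
time: 30.42
ee_pos: [0.4578, -0.2781, 0.0401]
eef_rot: [0.788, 0.615, -0.0, 0.0]
ft_force: [-0.4, 0.0, 0.8]
width: 0.075
grip_force: 0.0
t 30.42 pos [ 0.4578 -0.2781  0.0401] yaw -14.0 shift [-0.    0.02 -0.22] turn [0.   0.   0.01] F [-0.4  0.   0.8] w 0.075 grip 0.0 j7 0.47
```

```bash
python3 -m crank '{"steps":[[[0,0.02,-0.12],[0,0,0]],[[0,0,-0.1],[0,0,0]],[[0,0,0],[0,0,0]]]}'
python3 -m crank '{"steps":[[[0,0,0],[0,0,0]],[[0,0,0],[0,0,0]],[[0,0,0],[0,0,0]],[[0,0,0],[0,0,0]],[[0,0,0],[0,0,0]],[[0,0,0],[0,0,0]],[[0,0,0],[0,0,0]]]}' 25 20
python3 -m crank '{"steps":[[[0,0,0.3],[0,0,0]],[[0,0,0.6],[0,0,0]],[[0,0,0.9],[0,0,0]],[[0,0,0.9],[0,0,0]],[[0,0,0.9],[0,0,0]],[[0,0,0.9],[0,0,0]],[[0,0,0.9],[0,0,0]],[[0,0,0.5],[0,0,0]],[[0,0,0],[0,0,0]]]}'
python3 go.py 0.6482 -0.0238 0.0375 -14
```

```text
time: 30.67
ee_pos: [0.4577, -0.2774, 0.0345]
eef_rot: [0.788, 0.615, 0.0, 0.0]
ft_force: [0.7, 0.5, -1.2]
width: 0.0749
grip_force: 0.0
time: 31.25
ee_pos: [0.4575, -0.2775, 0.0344]
eef_rot: [0.788, 0.615, 0.0, 0.0]
ft_force: [0.4, -1.0, -0.4]
width: 0.0415
grip_force: 20.0
time: 32.0
ee_pos: [0.4586, -0.2784, 0.1849]
eef_rot: [0.789, 0.615, 0.001, 0.002]
ft_force: [-0.1, 0.4, -1.5]
width: 0.0413
grip_force: 20.0
t 32.0 pos [ 0.4586 -0.2784  0.1849] yaw -14.1 shift [ 7.59 10.18 -5.89] turn [0.01 0.05 0.02] F [-0.1  0.4 -1.5] w 0.0413 grip 20.0 j7 0.34
```

```bash
python3 -m crank '{"steps":[[[0.22,0.3,0],[0,0,0]],[[0.6,0.8,0],[0,0,0]],[[0.6,0.8,0],[0,0,0]],[[0.6,0.8,0],[0,0,0]],[[0.6,0.8,0],[0,0,0]],[[0.6,0.8,0],[0,0,0]],[[0.6,0.8,0],[0,0,0]],[[0.6,0.8,0],[0,0,0]],[[0.6,0.8,0],[0,0,0]],[[0.6,0.8,0],[0,0,0]]]}'
python3 -m crank '{"steps":[[[0.6,0.8,0],[0,0,0]],[[0.6,0.8,0],[0,0,0]],[[0.6,0.8,0],[0,0,0]],[[0.2,0.25,0],[0,0,0]],[[0,0,0],[0,0,0]],[[0,0,-0.5],[0,0,0]],[[0,0,-0.6],[0,0,0]],[[0,0,-0.4],[0,0,0]],[[0,0,0],[0,0,0]],[[0,0,0],[0,0,0]]]}'
python3 go.py 0.6482 -0.0238 0.0375 -14
```

```text
time: 32.83
ee_pos: [0.598, -0.0879, 0.1799]
eef_rot: [0.788, 0.615, -0.001, -0.001]
ft_force: [0.3, -0.0, -0.9]
width: 0.0414
grip_force: 20.0
time: 33.67
ee_pos: [0.6471, -0.0247, 0.1436]
eef_rot: [0.789, 0.615, -0.001, -0.0]
ft_force: [-0.2, 0.1, -0.3]
width: 0.0414
grip_force: 20.0
t 33.67 pos [ 0.6471 -0.0247  0.1436] yaw -14.2 shift [ 0.05  0.04 -4.24] turn [ 0.   -0.02  0.03] F [-0.2  0.1 -0.3] w 0.0414 grip 20.0 j7 -0.08
```

```bash
python3 -m crank '{"steps":[[[0.03,0.03,-0.4],[0,0,0]],[[0,0,-0.8],[0,0,0]],[[0,0,-0.8],[0,0,0]],[[0,0,-0.8],[0,0,0]],[[0,0,-0.6],[0,0,0]],[[0,0,-0.4],[0,0,0]],[[0,0,-0.2],[0,0,0]],[[0,0,0],[0,0,0]],[[0,0,0],[0,0,0]]]}'
python3 go.py 0.6482 -0.0238 0.0375 -14
```

```text
time: 34.42
ee_pos: [0.6492, -0.0232, 0.045]
eef_rot: [0.788, 0.615, 0.0, 0.0]
ft_force: [-0.2, 0.6, 0.2]
width: 0.0415
grip_force: 20.0
t 34.42 pos [ 0.6492 -0.0232  0.045 ] yaw -14.1 shift [-0.04 -0.03 -0.3 ] turn [0.   0.01 0.02] F [-0.2  0.6  0.2] w 0.0415 grip 20.0 j7 -0.04
```

```bash
python3 -m crank '{"steps":[[[-0.03,-0.02,-0.1],[0,0,0]],[[0,0,-0.1],[0,0,0]],[[0,0,-0.08],[0,0,0]],[[0,0,-0.03],[0,0,0]],[[0,0,0],[0,0,0]]]}'
python3 go.py 0.6482 -0.0238 0.0375 -14
```

```text
time: 34.83
ee_pos: [0.6483, -0.0235, 0.0374]
eef_rot: [0.788, 0.615, 0.0, 0.0]
ft_force: [-0.8, -0.4, 3.8]
width: 0.0416
grip_force: 20.0
t 34.83 pos [ 0.6483 -0.0235  0.0374] yaw -14.1 shift [-0.01 -0.01  0.  ] turn [-0.    0.01  0.01] F [-0.8 -0.4  3.8] w 0.0416 grip 20.0 j7 -0.03
```

Contact at the expected height. Release, rise, withdraw, look.

```bash
python3 -m crank '{"steps":[[[0,0,0],[0,0,0]],[[0,0,0],[0,0,0]],[[0,0,0],[0,0,0]],[[0,0,0],[0,0,0]],[[0,0,0],[0,0,0]]]}' 70
python3 -m crank '{"steps":[[[0,0,0.4],[0,0,0]],[[0,0,0.8],[0,0,0]],[[0,0,0.9],[0,0,0]],[[0,0,0.9],[0,0,0]],[[0,0,0.9],[0,0,0]],[[0,0,0.9],[0,0,0]],[[0,0,0.9],[0,0,0]],[[0,0,0.9],[0,0,0]],[[-0.8,0,0.2],[0,0,0]],[[-0.9,0,0],[0,0,0]]]}'
python3 -m crank '{"steps":[[[-0.9,0,0],[0,0,0]],[[-0.9,0,0],[0,0,0]],[[-0.9,0,0],[0,0,0]],[[-0.9,0,0],[0,0,0]],[[-0.9,0,0],[0,0,0]],[[-0.9,0,0],[0,0,0]],[[-0.8,0,0],[0,0,0]],[[0,0,0],[0,0,0]],[[0,0,0],[0,0,0]]]}'
python3 meas.py jar,.623,-.1255,.072,.098,.05 knob,.623,-.1255,.1,.13,.03 dish,.6735,.0778,.03,.045,.05 cup,.6739,.0779,.054,.07,.04 amber,.648,-.024,.092,.12,.03 green,.569,.366,.09,.12,.03 cap,.471,-.116,.013,.03,.045
python3 - <<'E'
import cv2
cv2.imwrite("pics/s4.png",cv2.resize(cv2.imread("pics/last_scene.png"),(800,600)))
E
```

```text
time: 35.25
ee_pos: [0.6479, -0.0235, 0.0365]
eef_rot: [0.788, 0.615, 0.0, 0.0]
ft_force: [0.2, 0.8, 0.8]
width: 0.0657
grip_force: 0.0
time: 36.08
ee_pos: [0.6065, -0.024, 0.2092]
eef_rot: [0.789, 0.615, 0.001, 0.001]
ft_force: [-0.4, -0.3, 0.4]
width: 0.0699
grip_force: 0.0
time: 36.83
ee_pos: [0.4502, -0.0235, 0.2075]
eef_rot: [0.788, 0.615, 0.001, -0.0]
ft_force: [0.6, 0.7, -0.4]
width: 0.07
grip_force: 0.0
jar top 75 mean [ 0.6232 -0.1492  0.0878] mec [ 0.6242 -0.1465] 0.0222 zmed/max 0.0882 0.0917
jar scene 651 mean [ 0.628  -0.1148  0.0865] mec [ 0.6255 -0.1241] 0.0322 zmed/max 0.0881 0.0975
knob top 0
knob scene 101 mean [ 0.6254 -0.1214  0.1073] mec [ 0.6241 -0.1232] 0.0116 zmed/max 0.108 0.1111
dish top 196 mean [0.6696 0.0789 0.0365] mec [0.6725 0.078 ] 0.0337 zmed/max 0.0365 0.0443
dish scene 390 mean [0.678  0.0847 0.0365] mec [0.6759 0.0786] 0.0335 zmed/max 0.0363 0.0449
cup top 99 mean [0.6723 0.0778 0.0593] mec [0.6726 0.0777] 0.0224 zmed/max 0.0598 0.0643
cup scene 185 mean [0.676  0.0797 0.0593] mec [0.676  0.0785] 0.0225 zmed/max 0.0599 0.0627
amber top 0
amber scene 117 mean [ 0.65   -0.0213  0.101 ] mec [ 0.6491 -0.0226] 0.0104 zmed/max 0.1022 0.1052
green top 81 mean [0.5668 0.3645 0.0981] mec [0.5677 0.3653] 0.0109 zmed/max 0.098 0.1028
green scene 203 mean [0.5728 0.3672 0.0987] mec [0.5716 0.3667] 0.0106 zmed/max 0.0993 0.1027
cap top 0
cap scene 215 mean [ 0.4733 -0.1142  0.0183] mec [ 0.4726 -0.1151] 0.027 zmed/max 0.0188 0.0223
```

View pics/s4.png

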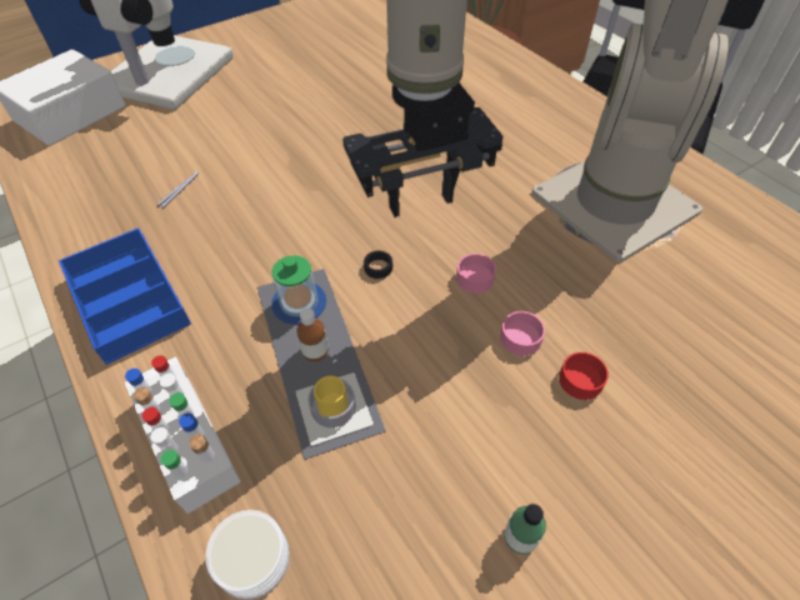

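The picture shows the lidded jar on the coaster (295,290), the amber bottle mid-mat (312,335), and the cup in the dish on the tile (330,400). All stand upright. The eye cap (378,264) and green bottle (526,530) haven't moved.

```bash
python3 -c "
from bench import ticket
print(ticket.close_job())"
```

```text
the job is handed in; nothing more can be done
None
```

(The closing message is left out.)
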